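# Sweep the vials home against the rail

### The arm

A 7-joint arm with a two-finger parallel gripper is mounted at the origin on the work surface. World frame = base frame: x ahead of the robot, y to its left, z up, the work surface at z = 0. Lengths are in m, angles in rad, forces in N, time in s.
With the tool pointing down it reaches from about 0.4 to 0.85 m from the base axis. Payload 6.9 kg.
Tool frame: the origin (TCP) lies at the very end of the fingers, on their centre line; the grasp point (between the pads) lies 19 mm behind it; z points along the fingers, x is the direction in which the jaws open and shut, and the axes are right-handed (so a half turn about z gives the same grasp; the last joint's range is limited). The gripper opens to 85 mm and grips with 20 to 120 N. Pads are 22 mm wide; open, the fingers measure 114 mm over their backs; the gripper's body (76 mm by 85 mm) begins 54 mm behind the grasp point. The pads swing forward as they close: fully open they stand 13 mm farther back than shut.
Start: joints at [-1.083, 0.507, -0.238, 1.5, 0.126, 1.149, -0.155], TCP at [0.233, 0.58, 0.231] pointing down, gripper open.
Joint ranges: [-3.08, 3.08], [-0.24, 2.05], [-1.43, 1.35], [0, 2.5], [-1.52, 4.66], [0.17, 1.96], [-2.89, 2.89]. Speed limits (rad/s): [2.39, 2.39, 3.14, 3.14, 3.14, 3.14, 3.14].

### API

Orientations are given as [roll, pitch, yaw] about the fixed x, y, z axes, in that order (R = Rz(yaw) Ry(pitch) Rx(roll)).
In Python, from bench import read_state, get_image, get_calibration, sign_off gives the robot as it stands. The module is installed in compiled form; this text tells all that it offers.
- The arm moves only by the shell command python3 -m jog 'ROWS' [OPENING] [FORCE]. ROWS is JSON, one flat list of numbers, 4 for each row, row after row: the shift along the tool's x, y, z in cm, then the turn about the tool's z in rad. A call has 1 to 12 rows; each row shifts and turns the commanded pose from where the row before left it, along the tool's axes as they then stand; what a row does not reach is not made up. A row lasts 1/8 s, in which the tool goes at most 62.5 mm and 10.7 degrees, less where a joint would pass 70% of its speed; a pose out of reach is approached as far as the arm can. A call is refused whole if a number of a shift passes 6.25 or a number of a turn 0.188, either way. A call with a gripper value outside its range is refused whole. OPENING is the opening, from 0 (shut) to 1 (fully open), set as the call begins (- or left out, the last holds). The fingers move at their own pace and stop on an object; FORCE is the grip in N (left out, the last holds). Time passes only in rows, so rows that do not move let the fingers close. It gives the time, the measured TCP pose, the force and the opening at its end, in the units of the state.
- read_state(): the state, without advancing time (a new reading comes with each control period).
- get_image(name): name is "scene" or "top" or "wrist"; returns the picture (480x640x3 uint8, red, green, blue); there is no depth.
- get_calibration(name): a dict with "mtx" (3x3 intrinsics, pixels), "distortion" ([k1, k2, p1, p2, k3] as OpenCV has them; the pictures are not rectified), "R" (3x3) and "t" (3): a world point X has camera coordinates R X + t. Camera axes: x right, y down, z forward; pixel columns grow to the right and rows downward; lengths in m; the calibration is good to about 2 mm. A picture is of the moment at which its call begins: read the wrist's pose just before it. get_calibration takes no time and is no camera call; for the wrist camera it gives the pose at the moment of the call.
- sign_off(): hands the job in, once; it reports no verdict.
The state is a dict: "time_s": time; "joint_pos": joint angles; "joint_vel": joint speeds; "joint_efforts": joint torques, N m; "position": TCP position; "orientation": TCP orientation; "contact_force": force on the tool from outside, world axes, zero at the start; "ft_torque": the same for the moment, N m; "finger_gap": finger opening in m.
Only numpy, scipy, OpenCV 4.12 (cv2) and the standard library are available. Lean on these libraries where they do the work, as an engineer would, in place of code of your own. Each camera call takes 0.05 s, during which the arm holds its last target.

### The job

Use the straightedge to sweep all five vials along the tray together until they stand in one row against the end rail, and lean on it lightly for a moment so that the rail feels the push and every vial is snug; the vials are glass, so press gently. Touch the vials only with the straightedge, keep them upright, disturb nothing else on the bench, and finally stand the straightedge back on the bench outside the tray.

Things in the scene. Friction and masses are not known exactly. Their poses are not given: they have to be found in the camera images.
- tray: Fixed white tray. Deck 250 (x) by 196 (y), its top 8 mm above the bench; steel side guides along x, 10 mm thick, rising 18 mm above the deck, inner faces at y = -88 and +88. Open at the near end (-x). Origin: centre of the underside; +x runs along the lane to the end rail.
- rail: Rigid fixed steel end rail square across the deck, 12 mm thick, 22 mm high, knobs at its ends to 33 mm. Clamped at a new place along the tray each time. Origin: centre of its underside, on the deck; axes as the tray's; vials rest against its face at x = -6 (vial axis at x = -18 when home). Measured to 2 mm only: feel for it. Lean so that 3 to 12 N reaches the rail.
- straightedge: Loose steel pusher, 0.26 kg. Foot 56 (x) by 156 (y) by 4 mm. Upright blade along +x, 156 mm long, 4 to 30 mm above the underside; it is clamped in slots at a new reach each time: its flat face lies 28 to 58 mm ahead (+x) of the origin, not measured. Grey grip block 16 (x) by 36 (y), top at 80: pinch it 60 mm above the underside. Origin: centre of the foot's underside, under the block.
- vial0: Amber glass vial with aluminium cap, one of five alike: diameter 24, height 36 mm, 20 to 45 g, standing loose on the deck, on which it slides easily. Origin: centre of its underside. At the start they stand side by side across the lane, none in front of another, axes between x = -12 and +45 of the tray, the deck nearer than that being free.
- vial1: Amber glass vial with aluminium cap, one of five alike: diameter 24, height 36 mm, 20 to 45 g, standing loose on the deck, on which it slides easily. Origin: centre of its underside. At the start they stand side by side across the lane, none in front of another, axes between x = -12 and +45 of the tray, the deck nearer than that being free.
- vial2: Amber glass vial with aluminium cap, one of five alike: diameter 24, height 36 mm, 20 to 45 g, standing loose on the deck, on which it slides easily. Origin: centre of its underside. At the start they stand side by side across the lane, none in front of another, axes between x = -12 and +45 of the tray, the deck nearer than that being free.
- vial3: Amber glass vial with aluminium cap, one of five alike: diameter 24, height 36 mm, 20 to 45 g, standing loose on the deck, on which it slides easily. Origin: centre of its underside. At the start they stand side by side across the lane, none in front of another, axes between x = -12 and +45 of the tray, the deck nearer than that being free.
- vial4: Amber glass vial with aluminium cap, one of five alike: diameter 24, height 36 mm, 20 to 45 g, standing loose on the deck, on which it slides easily. Origin: centre of its underside. At the start they stand side by side across the lane, none in front of another, axes between x = -12 and +45 of the tray, the deck nearer than that being free.
- rack: Bystander: loose blue tube rack, 90 by 110 mm, 54 mm high with two green caps to 68 mm. Origin: centre of underside. It and the straightedge stand on either side of the tray.
- bottle: Bystander: loose white bottle with black cap, diameter 64 mm, height 130 mm. Origin: centre of underside.
- beaker: Bystander: loose white cup, diameter 60 mm, height 75 mm. Origin: centre of underside.
Mind the look-alikes: they are no part of the job. What is shaped like the vial3 but blue is not meant.

How it is judged:
On the way, in this order (a step that is already met when the one before it is completed fails the run):
1. the straightedge has been set in the tray's lane, behind the vials (x of straightedge in the frame of tray between -0.12 and 0.08 m and y of straightedge in the frame of tray between -0.012 and 0.012 m and z of straightedge in the frame of tray between 0.005 and 0.016 m), for 0.1 s.
2. all five vials stand in one row against the rail and are leaned on with the straightedge: 3 N or more reaches the rail (x of vial0 in the frame of rail between -0.021 and -0.015 m and y of vial0 in the frame of rail between -0.08 and 0.08 m and x of vial1 in the frame of rail between -0.021 and -0.015 m and y of vial1 in the frame of rail between -0.08 and 0.08 m and x of vial2 in the frame of rail between -0.021 and -0.015 m and y of vial2 in the frame of rail between -0.08 and 0.08 m and x of vial3 in the frame of rail between -0.021 and -0.015 m and y of vial3 in the frame of rail between -0.08 and 0.08 m and x of vial4 in the frame of rail between -0.021 and -0.015 m and y of vial4 in the frame of rail between -0.08 and 0.08 m and contact force between rail and anything else above 3 N and (contact force between straightedge and vial0 above 0.5 N or contact force between straightedge and vial1 above 0.5 N or contact force between straightedge and vial2 above 0.5 N or contact force between straightedge and vial3 above 0.5 N or contact force between straightedge and vial4 above 0.5 N)), for 0.3 s.
At the end, for the whole second after the job is handed in: All five vials stand upright and at rest on the tray in one row, each within 3 mm of touching the end rail; the straightedge stands upright on its foot, released and at rest, on the bench outside the tray (x of vial0 in the frame of rail between -0.021 and -0.015 m and y of vial0 in the frame of rail between -0.08 and 0.08 m and x of vial1 in the frame of rail between -0.021 and -0.015 m and y of vial1 in the frame of rail between -0.08 and 0.08 m and x of vial2 in the frame of rail between -0.021 and -0.015 m and y of vial2 in the frame of rail between -0.08 and 0.08 m and x of vial3 in the frame of rail between -0.021 and -0.015 m and y of vial3 in the frame of rail between -0.08 and 0.08 m and x of vial4 in the frame of rail between -0.021 and -0.015 m and y of vial4 in the frame of rail between -0.08 and 0.08 m and angle between each of vial0, vial1, vial2, vial3, vial4's own z axis and vertical below 0.08 rad and linear speed of each of vial0, vial1, vial2, vial3, vial4, straightedge below 0.01 m/s and height (world z) of straightedge below 0.004 m and angle between straightedge's own z axis and vertical below 0.05 rad and (x of straightedge in the frame of tray below -0.12 m or x of straightedge in the frame of tray above 0.12 m or y of straightedge in the frame of tray above 0.1 m or y of straightedge in the frame of tray below -0.1 m)).
It fails at once if more than 12 N on the end rail (contact force between rail and anything else above 12 N).
It fails at once if a vial touched by the gripper or arm (contact force between any of the fingers, the arm and vial0 above 0.3 N or contact force between any of the fingers, the arm and vial1 above 0.3 N or contact force between any of the fingers, the arm and vial2 above 0.3 N or contact force between any of the fingers, the arm and vial3 above 0.3 N or contact force between any of the fingers, the arm and vial4 above 0.3 N).
It fails at once if a vial tipped (angle between any of vial0, vial1, vial2, vial3, vial4's own z axis and vertical above 0.35 rad).
It fails at once if a bystander shifted by more than 15 mm (distance of any of rack, bottle, beaker from where it was at the start of the episode above 0.015 m).
It also fails if it takes over 64 s, if anything falls off the work surface, if the arm or the gripper's body presses on something with over 40 N, if the wrist force passes 120 N, or if a joint passes its speed limit or range.

## Working session

There is one attempt and no reset: what is moved stays moved. The work goes in short steps, Python scripts to look and compute and a shell command to move; the robot and the scene stay as the last step left them, time stands still between calls to the robot, and variables do not carry over. Pictures are saved under pics/ and viewed, and the job is handed in when it is done.

```bash
mkdir -p pics; ls; python3 - <<'E'
from bench import *
import cv2,json
s=read_state();print(s)
for n in ("scene","top","wrist"):
    c=get_calibration(n);print(n,c)
for n in ("scene","top"):
    cv2.imwrite(f"pics/{n}0.png",get_image(n)[:,:,::-1])
E
```

```text
pics
{'time_s': 0.0, 'joint_pos': array([-1.0834955 ,  0.50832136, -0.23751747,  1.50113321,  0.12570326,
        1.14892054, -0.1548035 ]), 'joint_vel': array([-1.34131500e-03,  8.42609177e-04, -1.36932206e-03,  8.85237824e-04,
       -5.85035166e-05, -8.92069973e-04,  1.06377693e-03]), 'joint_efforts': array([-4.87381203e-05, -6.20591426e+01, -2.18640760e+00, -2.49645549e+01,
        1.27646825e-02,  1.18852733e-02, -7.13246934e-06]), 'position': array([0.23275836, 0.57949193, 0.23043954]), 'orientation': array([3.14154752e+00, 1.79240640e-03, 1.18900426e+00]), 'contact_force': array([-1.00770482, -0.83116283, -1.37612288]), 'ft_torque': array([-0.02464609, -0.01159031, -0.00592676]), 'finger_gap': 0.08517502003566413}
scene {'mtx': array([[543.43358535,   0.        , 318.9720414 ],
       [  0.        , 543.43358535, 239.10775295],
       [  0.        ,   0.        ,   1.        ]]), 'distortion': array([-0.09311833,  0.        ,  0.        ,  0.        ,  0.        ]), 'R': array([[-0.86680863,  0.49823319,  0.02016152],
       [ 0.31744972,  0.58256564, -0.74822654],
       [-0.
[... 339 characters left out ...]
), 'R': array([[-0.03503717, -0.99938382,  0.00209009],
       [-0.97920371,  0.03391136, -0.20002527],
       [ 0.19983114, -0.00905495, -0.97978851]]), 't': array([0.02582698, 0.57037663, 1.09500042])}
wrist {'mtx': array([[386.56043287,   0.        , 314.08951386],
       [  0.        , 386.56043287, 239.04003004],
       [  0.        ,   0.        ,   1.        ]]), 'distortion': array([-0.01436062,  0.        ,  0.        ,  0.        ,  0.        ]), 'R': array([[ 3.72986846e-01,  9.27836619e-01, -1.42366526e-04],
       [ 8.78223204e-01, -3.52992928e-01,  3.22676303e-01],
       [ 2.99340636e-01, -1.20479046e-01, -9.46509368e-01]]), 't': array([-0.62446572, -0.04126664,  0.37913454])}
```

View pics/scene0.png

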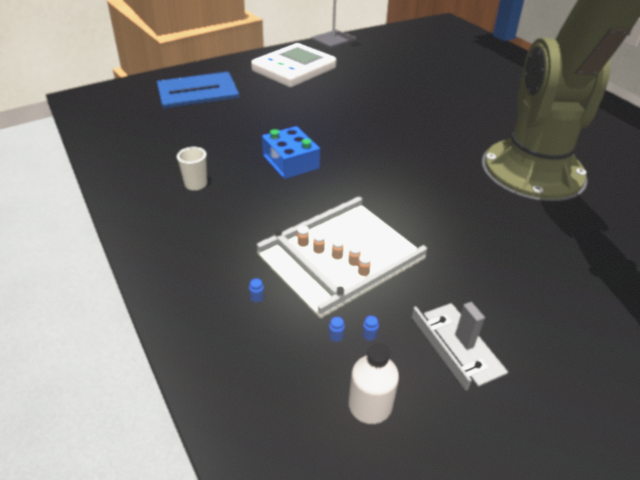

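View pics/top0.png

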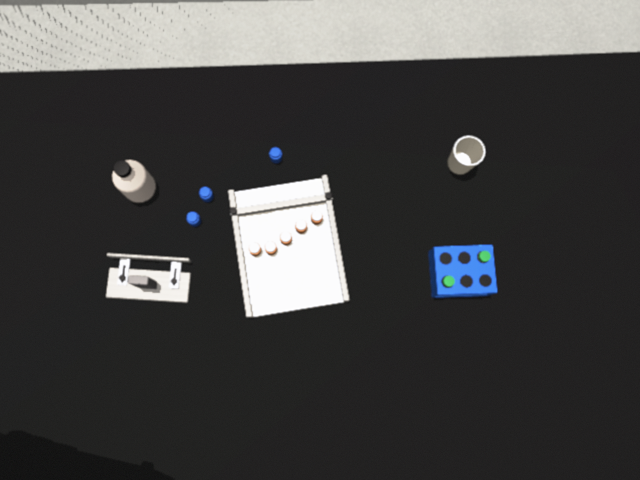

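The top view shows the tray (about 230–350, 178–317), five vials in it (255–317, 218–250), rail at row ~205, straightedge at left (108–190, 253–302). Next I'll measure them.

```bash
cat > h.py <<'E'
import numpy as np,cv2
from bench import *
def ray(n,uv,z,cal=None):
    c=cal or get_calibration(n)
    p=cv2.undistortPoints(np.array(uv,float).reshape(-1,1,2),c["mtx"],np.array(c["distortion"])).reshape(-1,2)
    d=np.c_[p,np.ones(len(p))]@c["R"]; o=-c["R"].T@c["t"]
    s=(z-o[2])/d[:,2]
    return (o+d*s[:,None])
def proj(n,X,cal=None):
    c=cal or get_calibration(n)
    r,_=cv2.Rodrigues(c["R"]);return cv2.projectPoints(np.array(X,float),r,c["t"],c["mtx"],np.array(c["distortion"]))[0].reshape(-1,2)
E
python3 - <<'E'
import cv2
a=cv2.imread('pics/top0.png')
cv2.imwrite('pics/t_tray.png',cv2.resize(a[170:325,220:360],None,fx=3.8,fy=3.8,interpolation=cv2.INTER_CUBIC))
cv2.imwrite('pics/t_se.png',cv2.resize(a[240:315,95:205],None,fx=7,fy=7,interpolation=cv2.INTER_CUBIC))
E
```

```text
(no output)
```

View pics/t_tray.png

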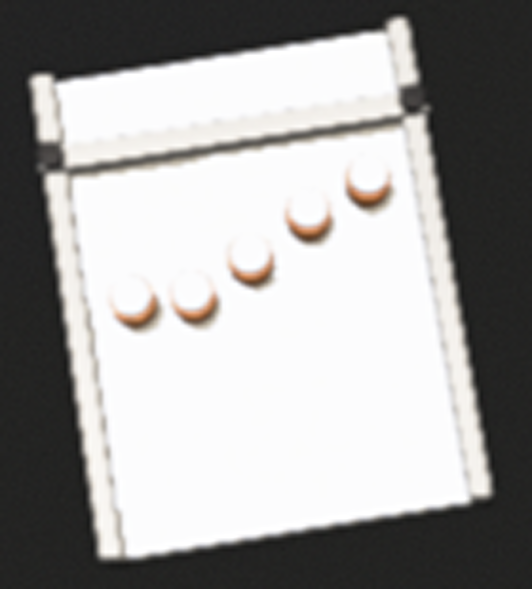

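View pics/t_se.png

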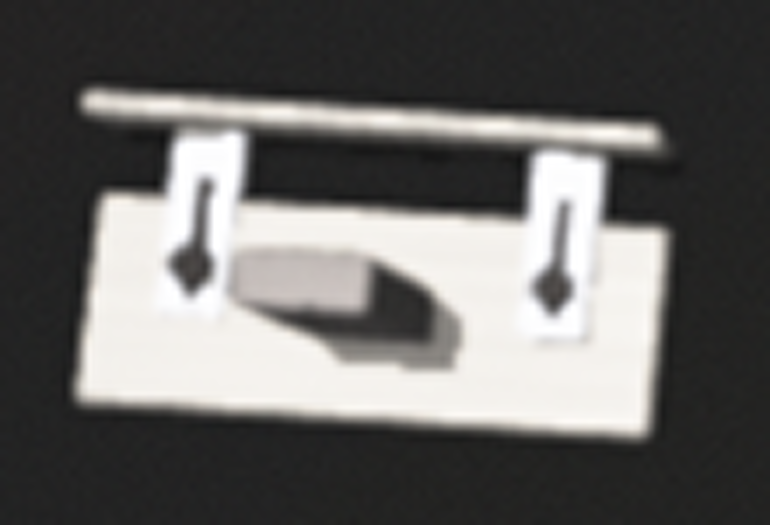

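```bash
python3 - <<'E'
from h import *
def u(p,f,o): return (np.array(p,float)+.5)/f-.5+np.array(o)
c=get_calibration('top');print('cam',-c["R"].T@c["t"])
f=ray('top',u([(100,192),(670,228),(648,438),(77,403)],7,(95,240)),.004)
print('foot',f.round(4),'ctr',f.mean(0).round(4))
dx=(f[0]-f[3]+f[1]-f[2]);dy=(f[0]-f[1]+f[3]-f[2]);yaw=np.arctan2(-dy[0],dy[1]);print('yaw',np.arctan2(dx[1],dx[0]),yaw,'len',np.linalg.norm(dx)/2,np.linalg.norm(dy)/2)
b=ray('top',u([(83,90),(655,122)],7,(95,240)),.03);R=np.array([[np.cos(yaw),-np.sin(yaw)],[np.sin(yaw),np.cos(yaw)]])
print('blade rel',(b[:,:2]-f.mean(0)[:2])@R)
g=ray('top',u([(230,250),(370,262),(365,313),(232,300)],7,(95,240)),.08);print('grip top',(g[:,:2]-f.mean(0)[:2])@R)
o=(220,170);k=3.8
near=ray('top',u([(100,558),(490,496)],k,o),.026)
far=ray('top',u([(31,76),(409,18)],k,o),.026)
print('near',near,'far',far)
ctr=(near.mean(0)+far.mean(0))[:2]/2;ax=(far-near).mean(0);ty=np.arctan2(ax[1],ax[0])
ay=near[0]-near[1];ty2=np.arctan2(-ay[0],ay[1]); ay=far[0]-far[1]
print('tray',ctr,ty,ty2,np.arctan2(-ay[0],ay[1]),'L',np.linalg.norm(ax),np.linalg.norm(ay))
R=np.array([[np.cos(ty),-np.sin(ty)],[np.sin(ty),np.cos(ty)]])
rl=ray('top',u([(72,167),(400,122)],k,o),.03);print('rail face top in tray',(rl[:,:2]-ctr)@R)
v=ray('top',u([(133,297),(194,294),(250,254),(310,210),(369,176)],k,o),.044);print('vials',(v[:,:2]-ctr)@R)
E
```

```text
cam [0.34060464 0.01638399 1.18690459]
foot [[0.5308 0.3828 0.004 ]
 [0.5151 0.225  0.004 ]
 [0.4571 0.231  0.004 ]
 [0.4723 0.3875 0.004 ]] ctr [0.4938 0.3066 0.004 ]
yaw -0.09011217436623774 -0.09801232988829119 len 0.05844314829640532 0.1579149069740467
blade rel [[ 0.05356372  0.07925273]
 [ 0.05454958 -0.07702067]]
grip top [[ 0.00645283  0.01950233]
 [ 0.00559757 -0.01695079]
 [-0.00768043 -0.01717643]
 [-0.00645868  0.01741983]]
near [[ 0.42410571  0.11652096  0.026     ]
 [ 0.44796814 -0.07794009  0.026     ]] far [[ 0.67249226  0.14797371  0.026     ]
 [ 0.69695297 -0.04837195  0.026     ]]
tray [0.56037977 0.03454566] 0.12207672914423971 0.12210014749084135 0.12394125899820845 L 0.2505503124981839 0.19786344861562832
rail face top in tray [[ 0.07295371  0.08436036]
 [ 0.0702377  -0.08487395]]
vials [[-0.00133295  0.0624902 ]
 [-0.00457625  0.03224031]
 [ 0.01117884  0.00158449]
 [ 0.02876569 -0.03159885]
 [ 0.04145607 -0.06370959]]
```

```bash
python3 -m jog '[0,0,0,0.1835,0,0,0,0.1835,0,0,0,0.1835,0,0,0,0.1835,0,0,0,0.1835,0,0,0,0.1835,0,0,0,0.1835,0,0,0,0]'
cat >> h.py <<'E'
def to(x,y,z,yaw=None):
    s=read_state();p=np.array([x,y,z])-s["position"]
    R=cv2.Rodrigues(np.zeros(3))[0]
    from scipy.spatial.transform import Rotation as Ro
    M=Ro.from_euler('xyz',s["orientation"]).as_matrix()
    o="turn %.4f"%-((yaw-s["orientation"][2]+np.pi/2)%np.pi-np.pi/2) if yaw is not None else ""
    print("t",s["time_s"],"rpy",s["orientation"].round(4),"shift cm",(M.T@p*100).round(2),o,"F",s["contact_force"].round(2),"gap",s["finger_gap"])
E
python3 -c "
from h import *
to(.494,.3066,.23,-.094);print(read_state()['joint_pos'])"
```

```text
time_s: 1.1
position: [0.2326, 0.5798, 0.2308]
orientation: [3.141, -0.0, -0.094]
contact_force: [-0.8, -0.9, -0.3]
finger_gap: 0.0855
t 1.1 rpy [ 3.1406e+00 -1.0000e-04 -9.4000e-02] shift cm [28.59 24.75  0.11] turn -0.0000 F [-0.82 -0.89 -0.29] gap 0.08553658561491237
[-1.28585846  0.50403096  0.0939698   1.50364096 -0.04962024  1.13716913
 -1.27662809]
```

```bash
python3 -m jog '[2.6,2.25,0,0,2.6,2.25,0,0,2.6,2.25,0,0,2.6,2.25,0,0,2.6,2.25,0,0,2.6,2.25,0,0,2.6,2.25,0,0,2.6,2.25,0,0,2.6,2.25,0,0,2.6,2.25,0,0,2.6,2.25,0,0,0,0,0,0]'
python3 -c "
from h import *
to(.494,.3066,.12,-.094);print(read_state()['joint_pos'])
c=get_calibration('wrist');cv2.imwrite('pics/w1.png',get_image('wrist')[:,:,::-1]);np.save('w1.npy',c,allow_pickle=True)"
```

```text
time_s: 2.6
position: [0.4961, 0.3031, 0.2311]
orientation: [3.14, -0.001, -0.096]
contact_force: [-0.2, 0.5, 0.1]
finger_gap: 0.0857
t 2.6 rpy [ 3.1398e+00 -1.0000e-03 -9.6400e-02] shift cm [-0.25 -0.35 11.11] turn -0.0024 F [-0.22  0.47  0.08] gap 0.08568141212800191
[-0.6920352   0.43840387  0.15335989  1.62311582 -0.07111588  1.08592434
 -0.61613319]
```

View pics/w1.png

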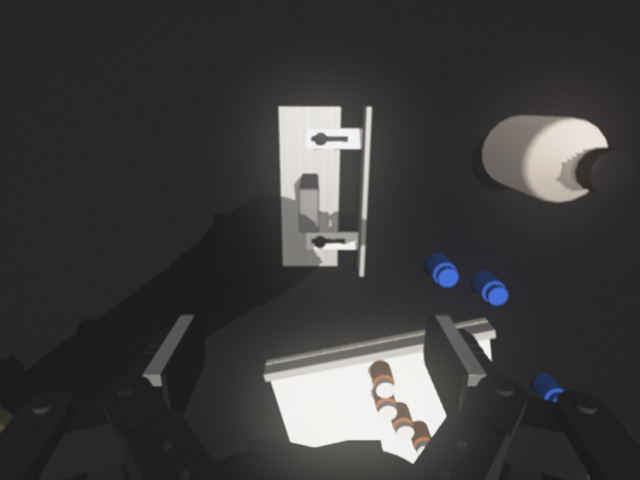

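Wrist view: foot corners about (279,107), (340,107), (338,266), (282,266), blade at column 359–371, block at (310,200).

```bash
python3 -c "
from h import *
c=np.load('w1.npy',allow_pickle=True).item()
f=ray('w',[(279,107),(340,107),(338,266),(282,266)],.004,c);print(f.round(4),f.mean(0).round(4))
dx=f[1]-f[0]+f[2]-f[3];dy=f[0]-f[3]+f[1]-f[2];print(np.linalg.norm(dx)/2,np.linalg.norm(dy)/2,np.arctan2(-dy[0],dy[1]))
y=np.arctan2(-dy[0],dy[1]);R=np.array([[np.cos(y),-np.sin(y)],[np.sin(y),np.cos(y)]])
for z in (.03,.004):
  b=ray('w',[(371.5,107),(363.5,276)],z,c);print((b-f.mean(0))[:,:2]@R)
"

```

```text
[[0.4729 0.3893 0.004 ]
 [0.5278 0.3839 0.004 ]
 [0.514  0.229  0.004 ]
 [0.4565 0.2346 0.004 ]] [0.4928 0.3092 0.004 ]
0.0564769939538127 0.15553220613560353 -0.09727030414838908
[[ 0.05237473  0.07780108]
 [ 0.05206804 -0.0772951 ]]
[[ 0.05605538  0.07781843]
 [ 0.05572541 -0.08904678]]
```

```bash
python3 -m jog '[-0.33,-0.48,2,0,0,0,3,0,0,0,3,0,0,0,3,0,0,0,3,0,0,0,2,0,0,0,1.5,0,0,0,1.5,0,0,0,0,0,0,0,0,0]'
python3 -c "
from h import *
to(.4933,.308,.041,-.097)"
```

```text
time_s: 3.9
position: [0.4914, 0.3117, 0.0418]
orientation: [-3.141, -0.001, -0.095]
contact_force: [0.5, -1.3, -0.3]
finger_gap: 0.0853
t 3.9 rpy [-3.1411e+00 -5.0000e-04 -9.5200e-02] shift cm [0.22 0.35 0.08] turn 0.0018 F [ 0.54 -1.34 -0.26] gap 0.0853254544256665
```

```bash
python3 -m jog '[0.22,0.35,0,0,0,0,0,0,0,0,0,0]'; python3 -m jog '[0,0,0,0,0,0,0,0,0,0,0,0,0,0,0,0,0,0,0,0,0,0,0,0,0,0,0,0,0,0,0,0]' 0 60
python3 -c "
from h import *
to(.4933,.308,.041,-.097)
c=get_calibration('wrist');cv2.imwrite('pics/w2.png',get_image('wrist')[:,:,::-1])"
```

```text
time_s: 4.28
position: [0.4932, 0.3077, 0.0416]
orientation: [-3.141, -0.0, -0.096]
contact_force: [1.2, 0.3, 0.6]
finger_gap: 0.0856
time_s: 5.28
position: [0.4929, 0.3078, 0.0413]
orientation: [-3.142, 0.0, -0.095]
contact_force: [-2.5, 1.0, 3.1]
finger_gap: 0.0154
t 5.275 rpy [-3.1416e+00  2.0000e-04 -9.5400e-02] shift cm [ 0.04 -0.03  0.03] turn 0.0016 F [-2.53  1.    3.15] gap 0.015446616045041139
```

View pics/w2.png

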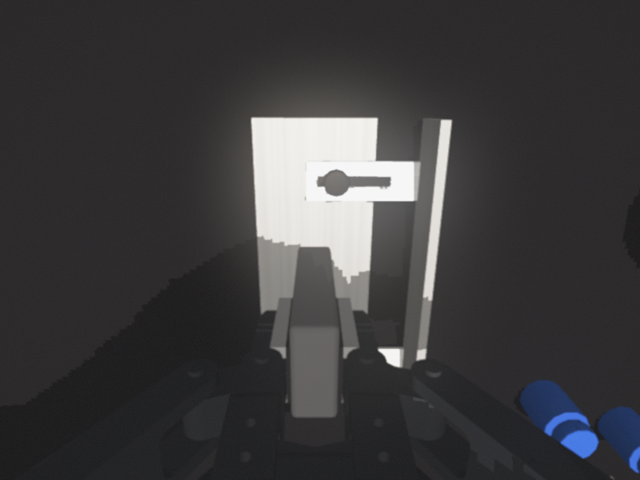

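```bash
python3 -m jog '[0,0,-1,0,0,0,-2,0,0,0,-2,0,0,0,-2,0,0,0,0,-0.109,0,0,0,-0.109,0,0,0,0,0,0,0,0]'
python3 -c "
from h import *
to(.476,.0242,.111,.122)"
```

```text
time_s: 6.32
position: [0.4931, 0.3075, 0.1113]
orientation: [3.141, 0.0, 0.12]
contact_force: [-0.2, -0.5, -2.7]
finger_gap: 0.0153
t 6.325 rpy [3.1415e+00 1.0000e-04 1.1990e-01] shift cm [-5.08 27.93  0.04] turn -0.0021 F [-0.2  -0.5  -2.73] gap 0.015343895991427083
```

```bash
python3 -m jog '[-0.5,2.8,0,0,-0.5,2.8,0,0,-0.5,2.8,0,0,-0.5,2.8,0,0,-0.5,2.8,0,0,-0.5,2.8,0,0,-0.5,2.8,0,0,-0.5,2.8,0,0,-0.5,2.8,0,0,-0.58,2.73,0,0,0,0,0,0,0,0,0,0]'
python3 -c "
from h import *
to(.476,.0242,.111,.122)
for n in ('top','scene'): cv2.imwrite('pics/%s3.png'%n,get_image(n)[:,:,::-1])
a=cv2.imread('pics/top3.png');b=cv2.imread('pics/scene3.png')
cv2.imwrite('pics/t3.png',cv2.resize(a[160:340,210:410],None,fx=3.3,fy=3.3))
cv2.imwrite('pics/s3.png',cv2.resize(b[150:330,240:490],None,fx=3.2,fy=3.2))
"
```

```text
time_s: 7.82
position: [0.4769, 0.0248, 0.1114]
orientation: [-3.141, -0.0, 0.122]
contact_force: [0.2, -0.1, -1.9]
finger_gap: 0.0152
t 7.825 rpy [-3.1412e+00 -3.0000e-04  1.2160e-01] shift cm [-0.1   0.05  0.04] turn -0.0004 F [ 0.24 -0.1  -1.91] gap 0.01522732332154407
```

View pics/t3.png

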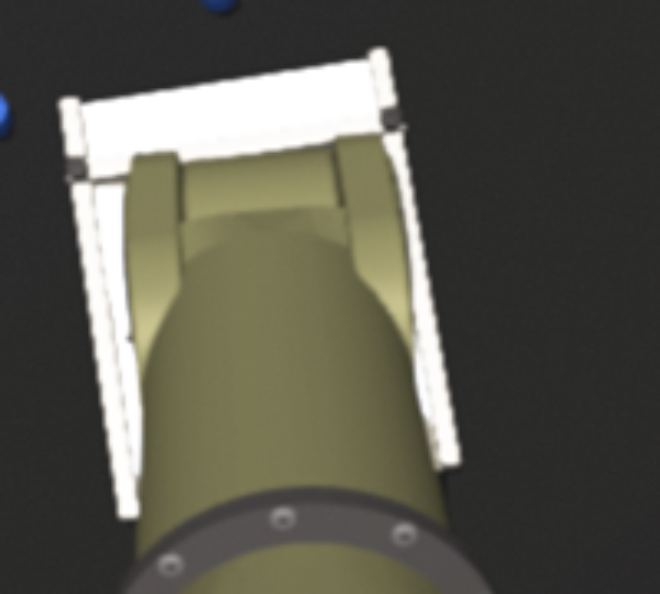

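View pics/s3.png

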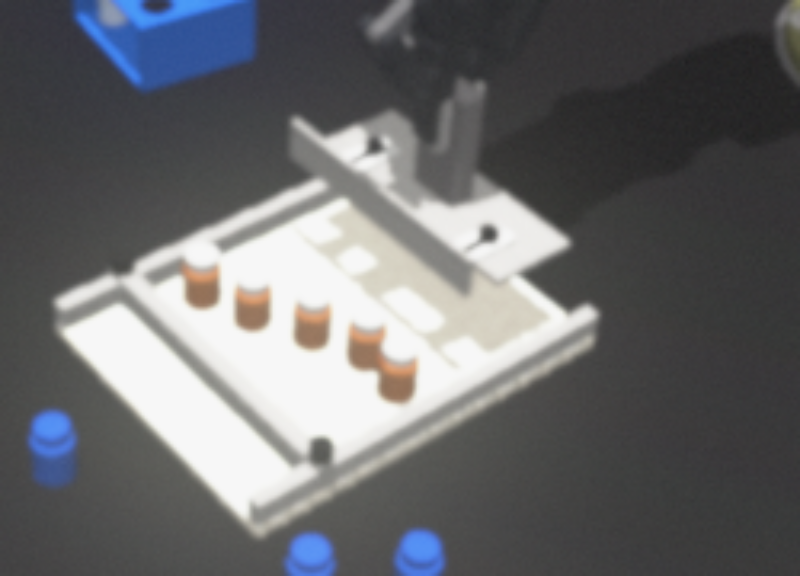

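The straightedge hangs above the near deck, clear of the vials and roughly centred. I'll lower partway and check from the side.

```bash
python3 -m jog '[-0.1,0.05,1,0,0,0,1.5,0,0,0,1,0,0,0,0,0]'
python3 -c "
from h import *
to(.476,.0242,.049,.122)
b=get_image('scene')[:,:,::-1]
cv2.imwrite('pics/s4.png',cv2.resize(b[150:330,240:490],None,fx=3.2,fy=3.2))
w=get_calibration('wrist');cv2.imwrite('pics/w4.png',get_image('wrist')[:,:,::-1])
"
```

```text
time_s: 8.43
position: [0.4751, 0.0239, 0.0753]
orientation: [-3.142, 0.002, 0.123]
contact_force: [0.1, 0.4, -1.9]
finger_gap: 0.0152
t 8.425 rpy [-3.1415e+00  2.1000e-03  1.2290e-01] shift cm [ 0.1  -0.02  2.63] turn 0.0009 F [ 0.09  0.44 -1.91] gap 0.015194748416836448
```

View pics/s4.png

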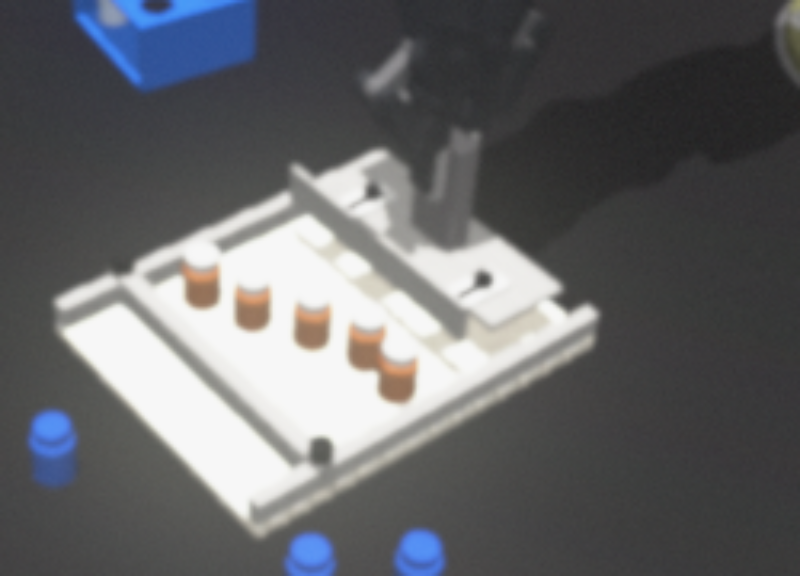

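View pics/w4.png

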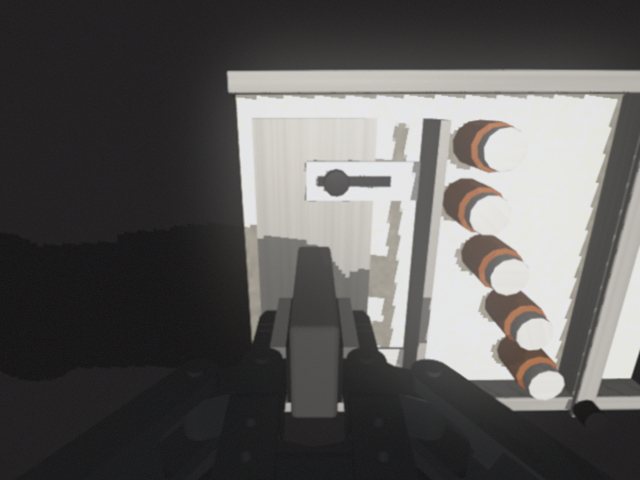

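```bash
python3 -c "
from h import *
s=read_state();ps=s['position'][:2];y=s['orientation'][2];R=np.array([[np.cos(y),-np.sin(y)],[np.sin(y),np.cos(y)]])
r=lambda px,z:((ray('wrist',px,z)[:,:2]-ps)@R*1000).round(1)
zb=s['position'][2]-.041
print('foot back/edge',r([(252,118),(376,118)],zb+.004))
print('blade top front/back',r([(450,120),(440,120)],zb+.03))
print('guide inner top',r([(240,92),(600,92)],.026),'far guide',r([(560,398)],.026))
print('rail top front',r([(636,155),(581,385)],.030),'rail foot',r([(618,97),(567,378)],.008))
print('deck near edge',r([(240,100),(250,345)],.008))
print('vials',r([(503,148),(491,214),(509,277),(534,334),(546,384)],.044))
"
```

```text
foot back/edge [[-27.3  78.9]
 [ 27.5  78.9]]
blade top front/back [[51.6 78.8]
 [47.8 78.8]]
guide inner top [[-34.3  90.2]
 [134.1  90.6]] far guide [[151.4 -85.5]]
rail top front [[155.6  62. ]
 [158.9 -72.6]] rail foot [[156.6  88.9]
 [166.8 -85.1]]
deck near edge [[-37.8  87. ]
 [-40.5 -59.1]]
vials [[ 83.6  66.4]
 [ 82.6  36.3]
 [ 96.3   4.2]
 [114.8 -28.4]
 [127.4 -60.1]]
```

```bash
python3 -m jog '[0,0,1,0,0,0,0.8,0,0,0,0.5,0,0,0,0,0,0,0,0,0,0,0,0,0]'
python3 -c "
from h import *
to(.476,.0242,.0505,.122)
"
```

```text
time_s: 9.28
position: [0.476, 0.0237, 0.0535]
orientation: [3.142, -0.0, 0.122]
contact_force: [0.6, 0.2, -3.2]
finger_gap: 0.0153
t 9.275 rpy [ 3.1416e+00 -5.0000e-04  1.2240e-01] shift cm [ 0.01 -0.05  0.3 ] turn 0.0004 F [ 0.57  0.22 -3.16] gap 0.015309805915013765
```

```bash
python3 -m jog '[0,0,0.3,0,0,0,0,0,0,0,0,0,0,0,0,0,0,0,0,0]'
python3 -c "
from h import *
for i in range(2):
  to(.476,.0242,.0505,.122)
  b=get_image('scene')[:,:,::-1]
cv2.imwrite('pics/s5.png',cv2.resize(b[150:330,240:490],None,fx=3.2,fy=3.2))
"
```

```text
time_s: 9.9
position: [0.4758, 0.0237, 0.0503]
orientation: [3.142, -0.0, 0.123]
contact_force: [-0.3, -0.4, -1.9]
finger_gap: 0.0153
t 9.9 rpy [ 3.1416e+00 -1.0000e-04  1.2250e-01] shift cm [ 0.03 -0.05 -0.02] turn 0.0005 F [-0.31 -0.39 -1.9 ] gap 0.015341253447791829
t 9.95 rpy [ 3.1416 -0.      0.1224] shift cm [ 0.03 -0.05 -0.02] turn 0.0004 F [ 0.3  -0.19 -2.89] gap 0.015371797498997508
```

View pics/s5.png

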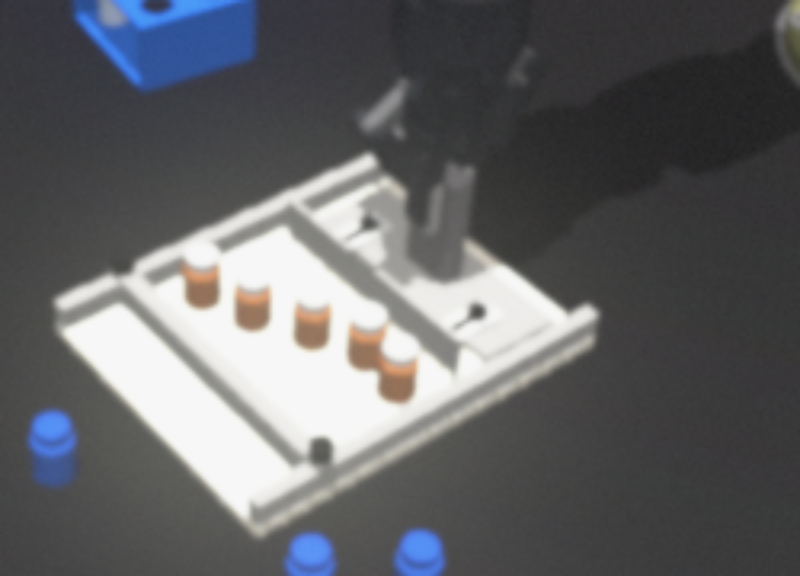

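```bash
python3 -m jog '[0.2,0,0,0,0.4,0,0,0,0.4,0,0,0,0.4,0,0,0,0.4,0,0,0,0.4,0,0,0,0.4,0,0,0,0.4,0,0,0,0.4,0,0,0,0.4,0,0,0,0.4,0,0,0,0.4,0,0,0]';python3 -m jog '[0.4,0,0,0,0.4,0,0,0,0.4,0,0,0,0.4,0,0,0,0.3,0,0,0,0.2,0,0,0,0,0,0,0,0,0,0,0]'
python3 -c "
from h import *
for i in range(2):
  to(.476,.0242,.0505,.122)
  b=get_image('scene')[:,:,::-1]
cv2.imwrite('pics/s6.png',cv2.resize(b[150:330,240:490],None,fx=3.2,fy=3.2))
w=get_calibration('wrist');cv2.imwrite('pics/w6.png',get_image('wrist')[:,:,::-1])
"
```

```text
time_s: 11.5
position: [0.5217, 0.0293, 0.0503]
orientation: [3.142, 0.0, 0.122]
contact_force: [0.6, 0.7, -2.7]
finger_gap: 0.0156
time_s: 12.5
position: [0.5423, 0.0319, 0.0503]
orientation: [3.142, -0.0, 0.122]
contact_force: [-0.2, 0.0, -3.1]
finger_gap: 0.0152
t 12.5 rpy [ 3.1416 -0.      0.1224] shift cm [-6.67 -0.05 -0.02] turn 0.0004 F [-0.19  0.05 -3.05] gap 0.015213488579496282
t 12.55 rpy [3.1415 0.     0.1225] shift cm [-6.67 -0.05 -0.02] turn 0.0005 F [-0.3   0.28 -1.85] gap 0.0155937623413094
```

View pics/s6.png

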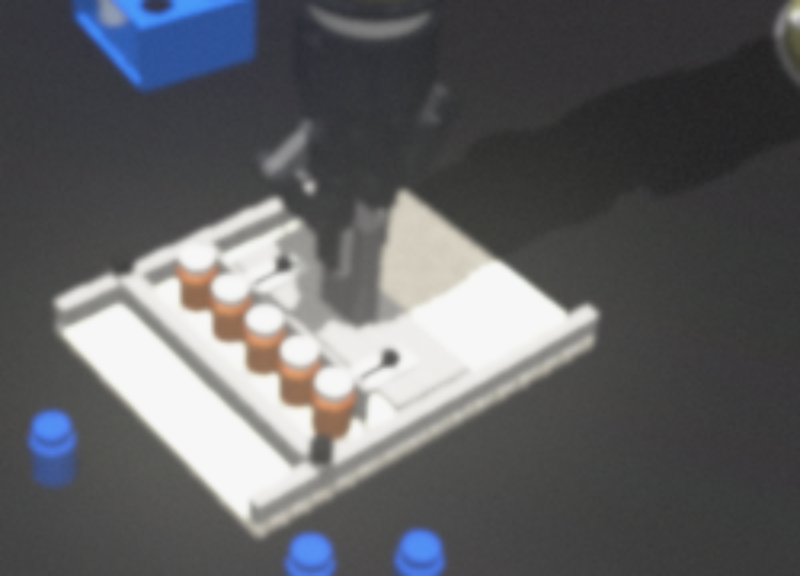

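View pics/w6.png

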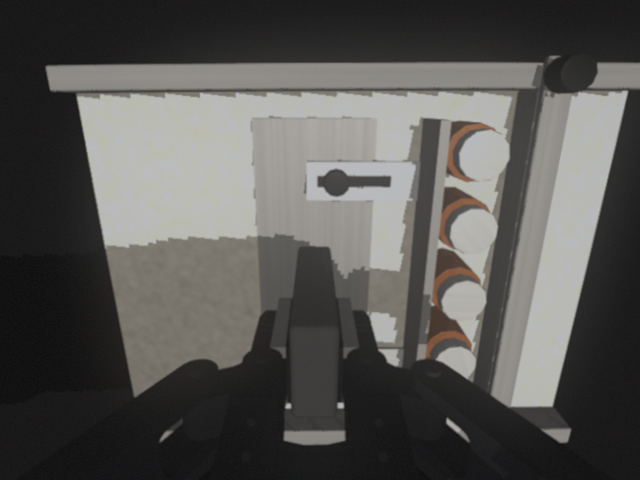

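```bash
python3 -c "
from h import *
s=read_state();ps=s['position'][:2];y=s['orientation'][2];R=np.array([[np.cos(y),-np.sin(y)],[np.sin(y),np.cos(y)]])
r=lambda px,z:((ray('wrist',px,z)[:,:2]-ps)@R*1000).round(1)
print('blade',r([(450,120)],.0393),'rail top front',r([(543,95),(497,385)],.030),'rail foot',r([(516,93),(478,370)],.008))
print('vial caps',r([(483,154),(469,231),(460,300),(451,363)],.044))
"; python3 -m jog '[0.2,0,0,0,0.2,0,0,0,0.2,0,0,0,0.2,0,0,0,0,0,0,0]';python3 -c "
from h import *
to(.476,.0242,.0505,.122)"
```

```text
blade [[51.6 78.8]] rail top front [[ 90.7  88.1]
 [ 93.5 -50.8]] rail foot [[ 90.6  89.6]
 [ 93.7 -58.5]]
vial caps [[ 63.9  66.6]
 [ 62.5  36.2]
 [ 62.6   5.2]
 [ 62.5 -26.9]]
time_s: 13.28
position: [0.5505, 0.0329, 0.0503]
orientation: [3.142, -0.0, 0.122]
contact_force: [0.5, -0.8, -2.0]
finger_gap: 0.0155
t 13.275 rpy [ 3.1416e+00 -3.0000e-04  1.2250e-01] shift cm [-7.5  -0.05 -0.03] turn 0.0005 F [ 0.48 -0.78 -2.03] gap 0.015518786894602702
```

```bash
python3 -m jog '[0.2,0,0,0,0.1,0,0,0,0.1,0,0,0,0,0,0,0]';python3 -c "
from h import *
to(.476,.0242,.0505,.122)
a=get_image('wrist');cv2.imwrite('pics/w7.png',a[:,:,::-1])
to(.476,.0242,.0505,.122)"
```

```text
time_s: 13.78
position: [0.5543, 0.0334, 0.0503]
orientation: [3.142, -0.0, 0.122]
contact_force: [0.5, -0.0, -2.8]
finger_gap: 0.0154
t 13.775 rpy [ 3.1416e+00 -2.0000e-04  1.2250e-01] shift cm [-7.88 -0.05 -0.02] turn 0.0005 F [ 0.47 -0.05 -2.85] gap 0.015394631495058736
t 13.825 rpy [ 3.1416e+00 -2.0000e-04  1.2240e-01] shift cm [-7.89 -0.05 -0.02] turn 0.0004 F [-0.24  0.52 -2.35] gap 0.015219405713069914
```

View pics/w7.png

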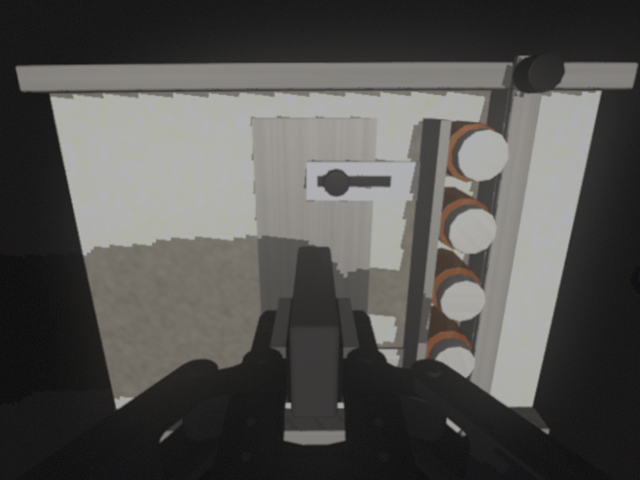

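```bash
python3 -m jog '[0.05,0,0,0,0.05,0,0,0,0.05,0,0,0,0.05,0,0,0,0,0,0,0]'
cat >> h.py <<'E'
def force(n=4):
    F=[];P=[];T=[]
    for i in range(n):
        s=read_state();F.append(s["contact_force"]);P.append(s["position"]);T.append(s["ft_torque"]);im=get_image('wrist')
    y=s["orientation"][2];a=np.array([np.cos(y),np.sin(y),0])
    print("t",s["time_s"],"Fx_tool",(np.mean(F,0)@a).round(2),"F",np.mean(F,0).round(2),"P",np.mean(P,0).round(4),"along",(np.mean(P,0)@a).round(4),"T",np.mean(T,0).round(2),"yaw",y.round(4))
    return im
E
python3 -c "
from h import *
force()"
```

```text
time_s: 14.45
position: [0.5562, 0.0336, 0.0503]
orientation: [3.142, -0.0, 0.122]
contact_force: [0.2, -0.4, -1.9]
finger_gap: 0.0151
t 14.6 Fx_tool -0.18 F [-0.2   0.15 -2.03] P [0.5562 0.0336 0.0503] along 0.5562 T [-0.02  0.06 -0.02] yaw 0.1225
```

```bash
python3 -m jog '[0.05,0,0,0,0.05,0,0,0,0,0,0,0]'
python3 -c "
from h import *
force()"; python3 -m jog '[0.05,0,0,0,0,0,0,0]'
python3 -c "
from h import *
im=force();cv2.imwrite('pics/w8.png',im[:,:,::-1])"
```

```text
time_s: 15.02
position: [0.557, 0.0337, 0.0502]
orientation: [3.142, 0.0, 0.123]
contact_force: [-1.5, -0.1, -3.0]
finger_gap: 0.0153
t 15.175 Fx_tool -1.6 F [-1.61 -0.04 -2.61] P [0.557  0.0337 0.0502] along 0.5569 T [-0.03  0.27  0.05] yaw 0.1225
time_s: 15.48
position: [0.5571, 0.0337, 0.0501]
orientation: [3.142, 0.001, 0.123]
contact_force: [-3.3, -1.1, -1.8]
finger_gap: 0.0152
t 15.625 Fx_tool -3.06 F [-2.97 -0.89 -1.74] P [0.5572 0.0337 0.0502] along 0.5571 T [-0.13  0.71  0.19] yaw 0.1226
```

View pics/w8.png

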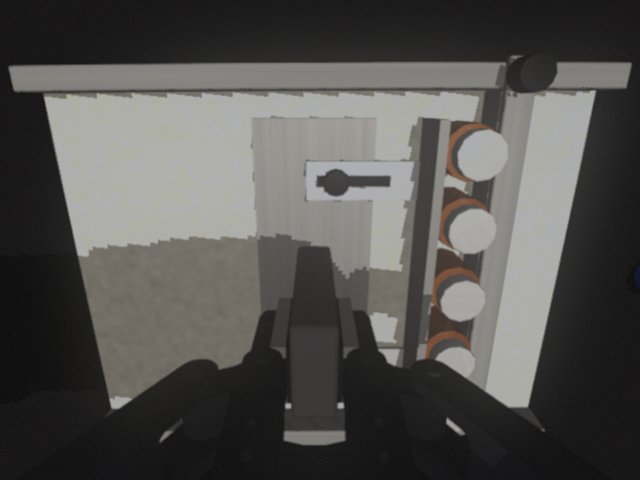

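```bash
python3 -c "
from h import *
im=cv2.imread('pics/w8.png')
g=im.sum(2)//3
for r in (125,140,170,190,215,250,270,320): print(r,'blade',g[r,410:462:1].tolist())
for r in (95,105,120,180,190,260,265,320,330,375,380): print(r,'rail',g[r,465:530].tolist())
"
```

```text
125 blade [172, 165, 144, 127, 128, 140, 132, 117, 114, 112, 112, 99, 81, 69, 66, 67, 67, 67, 66, 66, 66, 65, 66, 66, 66, 66, 65, 65, 65, 86, 127, 142, 143, 142, 142, 143, 142, 141, 142, 137, 110, 79, 66, 66, 67, 67, 66, 66, 67, 66, 66, 68]
140 blade [116, 113, 114, 116, 115, 115, 114, 114, 112, 108, 94, 74, 67, 66, 67, 67, 66, 67, 67, 68, 68, 66, 65, 65, 65, 65, 65, 73, 102, 131, 141, 142, 141, 142, 141, 140, 141, 140, 131, 112, 102, 100, 101, 101, 101, 98, 86, 77, 75, 74, 76, 74]
170 blade [175, 169, 142, 115, 105, 106, 107, 107, 102, 85, 69, 65, 66, 66, 65, 66, 65, 66, 64, 65, 64, 65, 65, 65, 71, 98, 127, 138, 140, 140, 140, 140, 139, 138, 135, 114, 81, 64, 71, 85, 91, 95, 94, 94, 93, 87, 79, 73, 68, 73, 96, 136]
190 blade [174, 168, 143, 114, 105, 107, 105, 90, 73, 66, 65, 65, 66, 66, 65, 64, 65, 65, 64, 65, 64, 62, 72, 96, 124, 137, 137, 138, 138, 137, 137, 137, 133, 108, 76, 64, 61, 63, 64, 63, 64, 64, 67, 67, 66, 65, 67, 69, 81, 97, 120, 140]
215 blade [115, 114, 113, 108, 90, 70, 63, 64, 64, 65, 65, 64, 65, 65, 63, 65, 64, 64, 64, 63, 79, 113, 133, 136, 136, 136, 135, 135, 13
[... 3623 characters left out ...]
 172, 171, 172, 171, 171, 172, 170]
375 rail [163, 162, 162, 157, 148, 137, 133, 132, 131, 133, 133, 135, 135, 135, 136, 135, 134, 134, 133, 132, 130, 128, 139, 163, 171, 172, 171, 172, 171, 171, 171, 171, 171, 171, 171, 171, 170, 170, 170, 171, 171, 170, 171, 170, 172, 171, 171, 171, 170, 170, 170, 168, 169, 169, 169, 170, 171, 172, 171, 172, 171, 171, 171, 170, 168]
380 rail [40, 43, 48, 69, 97, 119, 128, 131, 133, 133, 134, 135, 135, 134, 135, 134, 133, 133, 131, 130, 128, 137, 159, 168, 172, 171, 172, 171, 172, 171, 170, 169, 169, 170, 170, 169, 169, 170, 170, 170, 170, 171, 170, 169, 170, 170, 169, 169, 169, 169, 170, 170, 170, 169, 170, 170, 170, 170, 170, 172, 171, 171, 171, 170, 170]
```

```bash
cat > sk.py <<'E'
from h import *
s=read_state();ps=s['position'][:2];y=s['orientation'][2];R=np.array([[np.cos(y),-np.sin(y)],[np.sin(y),np.cos(y)]])
def r(px,z,n):
    q=((ray('wrist',px,z)[:,:2]-ps)@R*1000);k=np.polyfit(q[:,1],q[:,0],1);print(n,k.round(4),np.abs(np.polyval(k,q[:,1])-q[:,0]).max().round(2))
E
python3 -c "
from sk import *
r([(439.3,125),(437.9,140),(435,170),(433,190),(430.5,215),(427,250),(425,270),(420,320)],.0392,'blade back')
r([(450.5,125),(445.5,170),(443.3,190),(436.9,250),(434.7,270)],.0392,'blade front')
r([(504.6,105),(502,120),(492,190),(482,260),(472,330)],.030,'rail front')
r([(520.5,180),(519,190),(507.3,260),(497,320),(495.5,330),(487.6,375)],.030,'rail back')
"
```

```text
blade back [ 0.     47.7314] 0.02
blade front [1.00000e-03 5.18625e+01] 0.04
rail front [-4.50000e-03  7.60727e+01] 0.14
rail back [-4.10000e-03  8.74882e+01] 0.06
```

Edge fits put the blade parallel to the rail within 0.005 rad, with a gap of 24.2 mm, which is one vial diameter. I'll square up slightly and lean.

```bash
python3 -m jog '[0,0,0,-0.004,0,0,0,0]'
python3 -c "
from h import *
force()"; python3 -m jog '[0.05,0,0,0,0,0,0,0]'
python3 -c "
from h import *
im=force();cv2.imwrite('pics/w9.png',im[:,:,::-1])"
```

```text
time_s: 15.92
position: [0.5574, 0.0338, 0.0502]
orientation: [-3.142, 0.001, 0.127]
contact_force: [-3.7, -0.9, -2.3]
finger_gap: 0.0152
t 16.075 Fx_tool -3.84 F [-3.83 -0.34 -2.08] P [0.5574 0.0337 0.0502] along 0.5572 T [-0.12  0.95  0.13] yaw 0.1264
time_s: 16.38
position: [0.5574, 0.0337, 0.0501]
orientation: [3.142, 0.002, 0.126]
contact_force: [-4.8, -0.7, -1.3]
finger_gap: 0.0151
t 16.525 Fx_tool -5.28 F [-5.21 -0.88 -1.13] P [0.5574 0.0338 0.0501] along 0.5572 T [-0.16  1.28  0.14] yaw 0.1264
```

```bash
python3 -m jog '[0.03,0,0,0,0,0,0,0,0,0,0,0,0,0,0,0,0,0,0,0]'
python3 -c "
from h import *
im=force();cv2.imwrite('pics/w10.png',im[:,:,::-1])
b=get_image('scene')[:,:,::-1]
cv2.imwrite('pics/s10.png',cv2.resize(b[200:310,250:390],None,fx=5.4,fy=5.4,interpolation=cv2.INTER_CUBIC))"
```

```text
time_s: 17.2
position: [0.5574, 0.0338, 0.0501]
orientation: [-3.142, 0.002, 0.126]
contact_force: [-6.6, -0.6, -0.9]
finger_gap: 0.0155
t 17.35 Fx_tool -5.92 F [-5.95 -0.17 -0.91] P [0.5575 0.0337 0.0501] along 0.5573 T [-0.18  1.41  0.16] yaw 0.1264
```

View pics/s10.png

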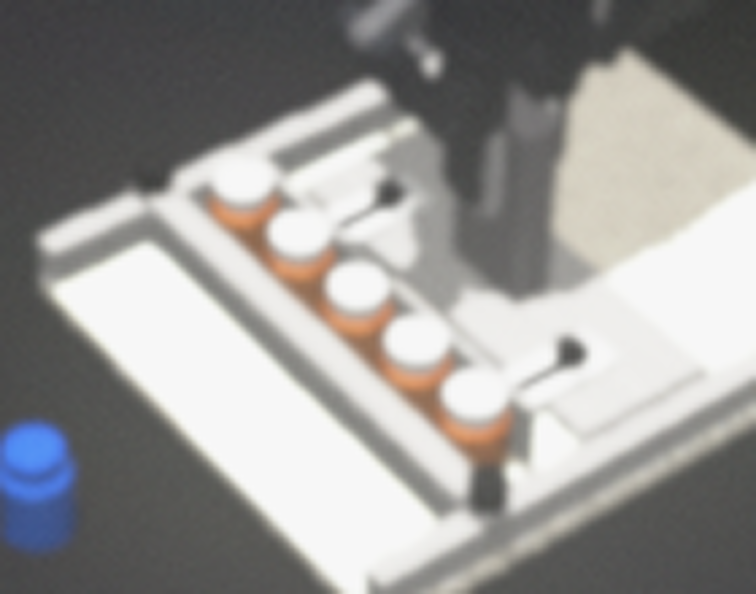

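View pics/w10.png

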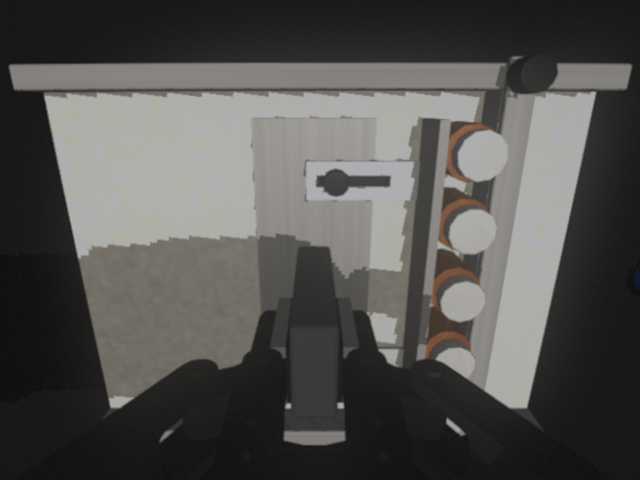

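```bash
python3 -m jog '[-0.05,0,0,0,-0.1,0,0,0,-0.1,0,0,0,-0.2,0,0,0,-0.4,0,0,0,-0.6,0,0,0,-1,0,0,0,-1,0,0,0,-1,0,0,0,-1,0,0,0,0,0,0,0]';python3 -m jog '[0,0,-0.5,0,0,0,-1.5,0,0,0,-2,0,0,0,-2,0,0,0,0,0.11,0,0,0,0.11,0,0,0,0]'
python3 -c "
from h import *
b=get_image('scene')[:,:,::-1]
cv2.imwrite('pics/s11.png',cv2.resize(b[200:310,250:390],None,fx=5.4,fy=5.4,interpolation=cv2.INTER_CUBIC))
to(.4933,.308,.11,-.097)"
```

```text
time_s: 18.82
position: [0.5034, 0.0268, 0.0503]
orientation: [3.142, 0.001, 0.126]
contact_force: [0.2, -1.0, -3.3]
finger_gap: 0.0153
time_s: 19.7
position: [0.5048, 0.0271, 0.1106]
orientation: [3.141, -0.001, -0.093]
contact_force: [0.4, 0.0, -2.6]
finger_gap: 0.0154
t 19.75 rpy [ 3.1415e+00 -5.0000e-04 -9.0900e-02] shift cm [ -3.69 -27.86   0.04] turn 0.0061 F [-0.6   0.14 -2.25] gap 0.015429923362724963
```

View pics/s11.png

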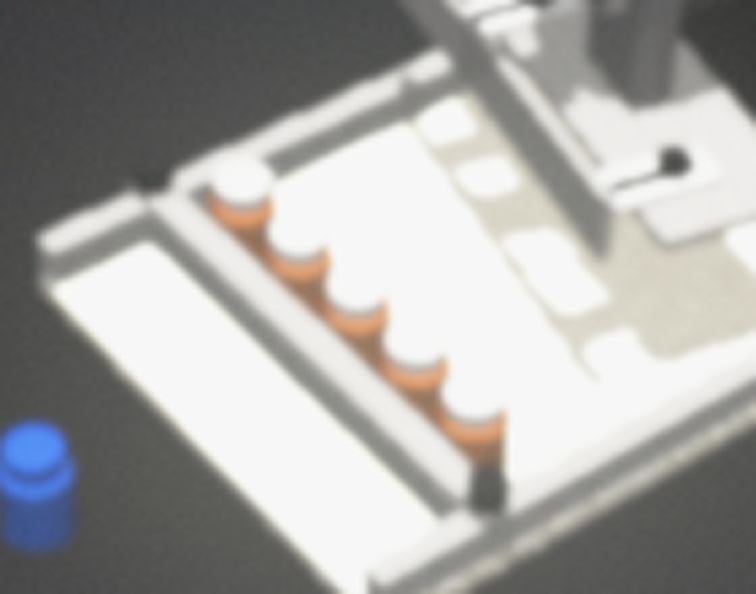

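Vials stayed in their row. Now carry the straightedge back to its original place.

```bash
python3 -m jog '[-0.37,-2.79,0,0,-0.37,-2.79,0,0,-0.37,-2.79,0,0,-0.37,-2.79,0,0,-0.37,-2.79,0,0,-0.37,-2.79,0,0,-0.37,-2.79,0,0,-0.37,-2.79,0,0,-0.37,-2.79,0,0,-0.37,-2.79,0,0,0,0,0,0,0,0,0,0]';python3 -m jog '[0,0,2,0,0,0,2,0,0,0,1.5,0,0,0,0.5,0,0,0,0,0,0,0,0,0]'
python3 -c "
from h import *
to(.4933,.308,.0413,-.097)"
```

```text
time_s: 21.25
position: [0.4936, 0.3076, 0.1101]
orientation: [3.141, 0.0, -0.092]
contact_force: [-0.4, 0.1, -3.0]
finger_gap: 0.0153
time_s: 22.0
position: [0.4941, 0.3084, 0.0509]
orientation: [-3.141, -0.001, -0.094]
contact_force: [-0.5, 0.5, -2.8]
finger_gap: 0.0152
t 22.0 rpy [-3.141e+00 -9.000e-04 -9.360e-02] shift cm [-0.07  0.04  0.96] turn 0.0034 F [-0.47  0.51 -2.76] gap 0.015225436235134854
```

```bash
python3 -m jog '[0,0,0.6,0,0,0,0.25,0,0,0,0,0,0,0,0,0]';python3 -m jog '[0,0,0.08,0,0,0,0,0,0,0,0,0]'
python3 -c "
from h import *
force();to(.4933,.308,.0413,-.097)"
```

```text
time_s: 22.5
position: [0.4936, 0.3082, 0.0418]
orientation: [-3.142, -0.0, -0.094]
contact_force: [-0.4, -0.3, -3.8]
finger_gap: 0.0153
time_s: 22.88
position: [0.4937, 0.3083, 0.0413]
orientation: [-3.141, -0.0, -0.094]
contact_force: [-1.2, -0.7, 3.8]
finger_gap: 0.0153
t 23.025 Fx_tool -1.68 F [-1.76 -0.77  4.52] P [0.4937 0.3083 0.0413] along 0.4627 T [-0.18  0.33 -0.02] yaw -0.0935
t 23.075 rpy [-3.1413e+00 -3.0000e-04 -9.3500e-02] shift cm [-0.04  0.03  0.  ] turn 0.0035 F [-2.29 -1.7   5.76] gap 0.015331866021538937
```

Standing on the bench (Fz turned positive). Release and rise.

```bash
python3 -m jog '[0,0,0,0,0,0,0,0,0,0,0,0,0,0,0,0,0,0,0,0,0,0,0,0,0,0,0,0,0,0,0,0]' 1; python3 -m jog '[0,0,-0.5,0,0,0,-1,0,0,0,-2,0,0,0,-3,0,0,0,-4,0,0,0,-4,0,0,0,-3,0,0,0,0,0,-4,-3,0,0,-4,-3,0,0,-4,-3,0,0,0,0,0,0]'
python3 -c "
from h import *
for n in ('top','scene'): 
  b=get_image(n)[:,:,::-1];cv2.imwrite('pics/%s12.png'%n,b)
print(read_state()['time_s'],read_state()['finger_gap'])"
```

```text
time_s: 24.08
position: [0.4936, 0.3082, 0.041]
orientation: [-3.142, -0.0, -0.094]
contact_force: [-1.0, -1.2, -0.4]
finger_gap: 0.0852
time_s: 25.58
position: [0.378, 0.4123, 0.2152]
orientation: [-3.141, 0.003, -0.086]
contact_force: [0.7, 0.1, -0.5]
finger_gap: 0.0855
25.675 0.08533650174963064
```

View pics/top12.png

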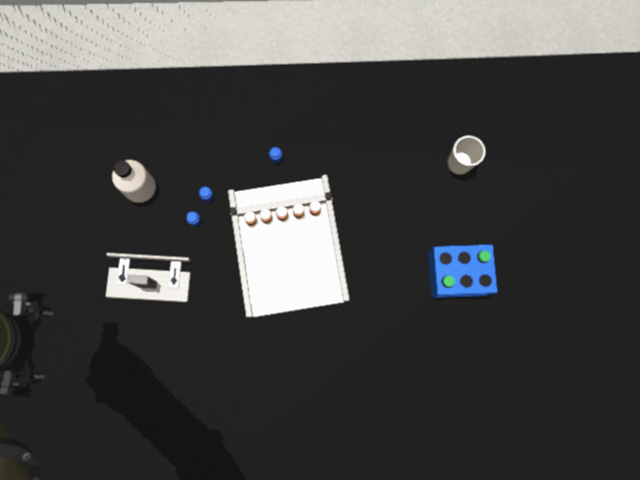

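View pics/scene12.png

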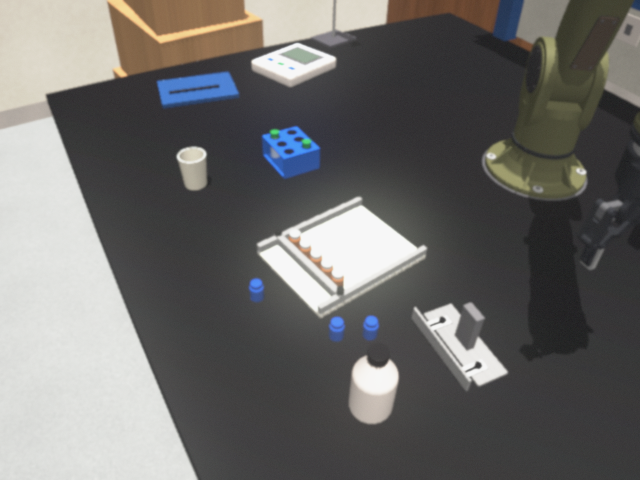

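Vials stand in a row at (250–316, 208–218) in the top view, the straightedge is back at (107–190, 253–302), and the bystanders look unmoved. One quick row check follows.

```bash
python3 -c "
from h import *
import cv2
a=cv2.imread('pics/top12.png');o=(220,170)
h=cv2.cvtColor(a,cv2.COLOR_BGR2HSV);m=((h[...,0]<18)&(h[...,1]>70)&(h[...,2]>80)).astype(np.uint8);m[:190]=0;m[240:]=0;m[:,:240]=0;m[:,325:]=0
n,l,st,c=cv2.connectedComponentsWithStats(m);k=[i for i in range(1,n) if st[i,4]>8];print(st[k][:,4])
t=.12208;R=np.array([[np.cos(t),-np.sin(t)],[np.sin(t),np.cos(t)]])
q=(ray('top',c[k],.03)[:,:2]-[.56038,.034546])@R*1000;print(q.round(1))
cv2.imwrite('pics/t12.png',cv2.resize(a[180:240,220:350],None,fx=6,fy=6,interpolation=cv2.INTER_CUBIC))"
```

```text
[36 36 37 38 37]
[[ 53.1 -61.9]
 [ 52.8 -29.9]
 [ 52.4   1.2]
 [ 52.5  32.3]
 [ 52.   62.2]]
```

View pics/t12.png

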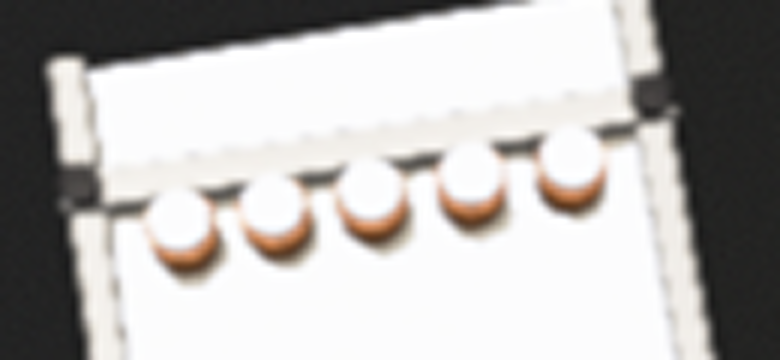

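The row is straight to within about 1 mm and touching the rail. Handing in.

```bash
python3 -c "
from bench import *
print(sign_off())"
```

```text
the job is handed in; nothing more can be done
None
```

I swept all five vials into one row against the end rail and leaned on them. I then put the straightedge back on the bench where it had stood. The job was handed in at about 26 s of the 64 s allowed; sign-off gives no verdict.

- **Lean:** the wrist read about 4 to 6 N along the lane for over a second. That is within the 3 to 12 N wanted, but it is the wrist reading, not the rail's own. I stopped before the lean to check squareness: the blade was within 0.005 rad of the rail, with a gap of 24.2 mm, about one vial diameter.
- **Vials:** in the last top view they stand upright in a line straight to about 1 mm along the rail. The vials kept their places when I backed the straightedge off.
- **Straightedge and bystanders:** the straightedge stands on its foot outside the tray, released. The rack, bottle, beaker and blue look-alikes appear in the same places as at the start; I compared these by eye rather than measuring them.

One disagreement: my first rough readings of the rail's angle from the two cameras differed by a few hundredths of a radian. The edge fit replaced them.

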